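Size a brass rod offcut in the taper gauge

TASK

Stand the tall brass rod offcut upright on the gauge's base plate in the wide end of the tapered slot, slide it upright along towards the narrow end until it wedges firmly between both jaws (ease it sideways if it catches on one jaw first), and leave it standing there. Then slide the brass cursor along its rail until its pointer is in line with the middle of the rod, to mark the reading. Do not knock over the amber glass jar.

Things in the scene. Friction and masses are not known exactly. Their poses are not given: they have to be found in the camera images.
- rod_center (a point): Centre (half-way up) of the loose brass rod offcut: a plain upright cylinder, 26 mm diameter, 80 mm tall, about 0.36 kg, standing on the table. Its z axis is the rod's axis. A short thick brass stub (40 mm diameter, 30 mm tall) and the amber jar stand near it, in any order.
- rod_foot (a point): Point on the same rod's axis, 12 mm above its lower end; axes as the rod's.
- rod: The rod, origin at the centre of its lower end, 40 mm below point rod_center.
- gauge: Fixed taper gauge: dark steel base plate 290 x 170 mm, 8 mm thick, with two steel jaws forming an open-topped slot, and the cursor's rail. Origin on the underside; x runs along the slot from the wide end (-x) to the narrow end; z up. Plate: x -150 to +140, y -90 to +80 mm. The taper is self-locking: a rod pushed home with about 10 N stays put.
- jaw_a: Fixed jaw (with scale ticks): straight steel bar on the plate, x -100 to +130 mm, y 0 to +26 mm, 24 mm high, so its top is 32 mm above the table. Axes as the gauge's; origin at the gauge's origin but on the plate's top. Its slot face is y = 0; the slot lies on its -y side.
- jaw_b: Other jaw: a like bar with two clamp screws 7 mm tall on top, fixed at 0.16 rad to jaw_a. x along its slot face to the narrow end (-100 to +130 mm), y into the slot, face at y = 0, bar at y -26 to 0; origin on the plate's top, 25 to 36 mm from jaw_a's origin. That setting differs each time, so the rod stops anywhere from 10 mm before to 60 mm past the gauge's origin in x.
- cursor (a joint): Position of the brass cursor along its rail (m): it grows towards the gauge's narrow end; the pointer stands at gauge x = value - 0.100. Range 0 to 0.22; it starts near the narrow end, stays where it is left and takes about 2 N to slide.
- pointer (a point): Tip end of the cursor's pointer, a 6 mm wide brass bar that lies over the fixed jaw (35 mm above the table) and points at the slot, square to it; it stops 13 mm short of the slot face. Axes as the gauge's: in line means that the rod's middle has the same x.
- cursor_grip (a point): Centre of the upper part of the cursor's upright grip, 58 mm above the table: a brass block 14 mm thick along the slot, 24 mm across, its top 75 mm above the table and its foot (33 mm) on the saddle; 55 mm from the slot face, on the side away from the slot, at the same gauge x as the pointer.
- jar_mid (a point): Middle of the amber glass jar, 52 mm diameter, 75 mm tall, loose, standing near the rod. z up.

How it is judged:
By the outcome, as a careful person would: the job done as asked, in the order asked, and still so for the second after the job is handed in, with the robot touching nothing.
It also fails if it takes over 58 s, if anything falls off the work surface, if the arm or the gripper's body presses on something with over 40 N, if the wrist force passes 120 N, or if a joint passes its speed limit or range.

ROBOT

A 7-joint arm with a two-finger parallel gripper is mounted at the origin on the work surface. World frame = base frame: x ahead of the robot, y to its left, z up, the work surface at z = 0. Lengths are in mm, angles in rad, forces in N, time in s.
With the tool pointing down it reaches from about 400 to 875 mm from the base axis. Payload 4.4 kg.
Tool frame: the origin (TCP) lies midway between the tips of the shut fingers; the grasp point (between the pads) lies 19 mm behind it; z points along the fingers, y is the line along which they close (so a half turn about z gives the same grasp; the last joint's range is limited). The gripper opens to 85 mm and grips with 20 to 120 N. Pads are 22 mm wide; open, the fingers measure 114 mm over their backs; the gripper's body (76 mm by 85 mm) begins 54 mm behind the grasp point. The pads swing forward as they close: fully open they stand 13 mm farther back than shut.
Start: joints at [1.195, 0.628, 0.038, 1.517, -0.027, 0.996, -0.02], TCP at [198.194, -619.062, 192.913] pointing down, gripper open.
Joint ranges: [-3.06, 3.06], [-0.37, 2.12], [-1.25, 1.32], [0.18, 2.47], [-1.1, 4.24], [0.23, 1.98], [-2.94, 2.94]. Speed limits (rad/s): [2.57, 2.57, 3.14, 3.14, 3.14, 3.14, 3.14].

INTERFACE

Orientations are given as [roll, pitch, yaw] about the fixed x, y, z axes, in that order (R = Rz(yaw) Ry(pitch) Rx(roll)).
In Python, from cell import read_state, get_image, finish_job gives the robot as it stands.
- The arm moves only by the tool send_rows, never from a script. Its argument "series" is a list of rows, each an object of numbers: "ax", "ay", "az": the turn, a rotation vector about the tool's x, y, z in rad; "dx", "dy", "dz": the shift along the tool's x, y, z in cm; "hand": the closure, from 0 (fully open) to 1 (shut). In form: [{"ax": .., "ay": .., "az": .., "dx": .., "dy": .., "dz": .., "hand": ..}, ...]. A call has 1 to 10 rows; each row is the pose to reach, as a shift and turn from the pose commanded when the call began, along the tool's axes at that moment; what a row does not reach only later rows make up. A row lasts 1/10 s, in which the tool goes at most 50 mm and 8.59 degrees, less where a joint would pass 70% of its speed; a pose out of reach is approached as far as the arm can. A call with a gripper value outside its range is refused whole. The fingers move at their own pace and stop on an object; the grip force is fixed at half the most. Time passes only in rows, so rows that repeat a pose let the fingers close. It gives the time, the measured TCP pose, the force, the opening and the grip force at its end, in the units of the state.
- read_state(): the state, without advancing time (a new reading comes with each control period).
- get_image(name): name is "side" or "top"; returns a dict with "pixels" (384x512x3 uint8, red, green, blue), "mtx" (3x3 intrinsics, pixels), "R" (3x3) and "t" (3): a world point X has camera coordinates R X + t. Camera axes: x right, y down, z forward; pixel columns grow to the right and rows downward; lengths in mm; the calibration is good to about 2 mm. A picture is of the moment at which its call begins. There is no depth.
- finish_job(): hands the job in; it is judged then, once.
The state is a dict: "clock": time; "qpos": joint angles; "qd": joint speeds; "tau": joint torques, N m; "eef_pos": TCP position; "tool_rot": TCP orientation; "force": force on the tool from outside, world axes, zero at the start; "torque": the same for the moment, N m; "width": finger opening in mm; "gripper_force": force on a finger pad.
Only numpy, scipy, OpenCV 4.12 (cv2) and the standard library are available. Lean on these libraries where they do the work, as an engineer would, in place of code of your own. Each camera call takes 0.05 s, during which the arm holds its last target. There are 200 camera calls.

## Working session

There is one attempt and no reset: what is moved stays moved. The work goes in short steps, Python scripts to look and compute and a tool call to move; the robot and the scene stay as the last step left them, time stands still between calls to the robot, and variables do not carry over. Pictures are saved under pics/ and viewed, at most 10 in all, crops included, and the job is handed in when it is done.

Besides the shell and the picture viewer there is one more tool, called as a command line: name --argument value ..., lists and objects as JSON in quotes. send_rows: Moves the arm, as the interface text tells. Its arguments: {"type":"object","properties":{"series":{"type":"array","items":{"type":"object","properties":{"ax":{"type":"number"},"ay":{"type":"number"},"az":{"type":"number"},"dx":{"type":"number"},"dy":{"type":"number"},"dz":{"type":"number"},"hand":{"type":"number"}}}}},"required":["series"]}

```bash
mkdir -p pics; ls; python3 - <<'E'
from cell import *
import cv2
for n in("side","top"):
    d=get_image(n); cv2.imwrite(f"pics/{n}0.png",d["pixels"][:,:,::-1]); print(n,d["mtx"],d["R"],d["t"])
print(read_state())
E
```

```text
pics
side [[415.11781003   0.         259.77539431]
 [  0.         415.11781003 183.33462534]
 [  0.           0.           1.        ]] [[-0.96212532 -0.27193375  0.01915476]
 [-0.19791312  0.64845587 -0.73507509]
 [ 0.18747071 -0.71102533 -0.67771507]] [460.233697   234.27376189 724.53744381]
top [[498.40373035   0.         255.55476083]
 [  0.         498.40373035 192.15856653]
 [  0.           0.           1.        ]] [[ 0.01566254 -0.99905131  0.0406344 ]
 [-0.9950565  -0.01956005 -0.09736511]
 [ 0.09806755 -0.03890854 -0.99441887]] [-151.89596091  517.78270106  846.52753757]
{'clock': 0.1, 'qpos': array([ 1.19521686,  0.62924496,  0.03842956,  1.51827449, -0.02698384,
        0.99628373, -0.0199702 ]), 'qd': array([-4.17395448e-05, -1.94529273e-03,  1.34826939e-03, -2.69229191e-03,
       -8.65834781e-04,  6.62997649e-04,  3.99297778e-04]), 'tau': array([ 2.64298193e-03, -5.64531076e+01,  1.23003747e+00, -1.93973672e+01,
        1.12192726e-02,  5.40195193e-03,  3.46797390e-05]), 'eef_pos': array([ 197.99411256, -618.45729267,  192.0843628 ]), 'tool_rot': array([-3.13989978e+00,  2.11874461e-05,  3.09830223e-01]), 'force': array([-0.22437661, -0.1426929 , -0.24491795]), 'torque': array([-0.01962229,  0.00793265,  0.03151258]), 'gripper_force': 0.0, 'width': 85.2550390107759}
```

View pics/top0.png

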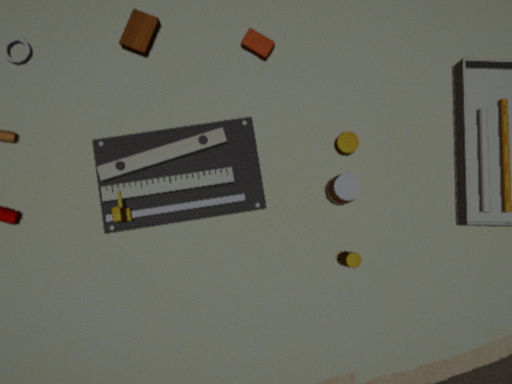

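View pics/side0.png

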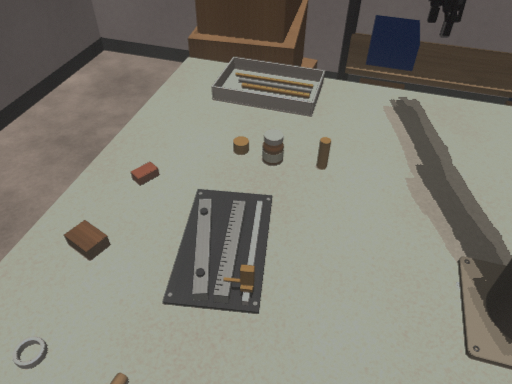

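Top view: rod at about (352,260), thick stub (347,142), jar (345,187). In the gauge, the ticked jaw_a is the lower bar and jaw_b the upper one; the wide end is on the right and the cursor at (120,212). The side view agrees, with the rod at (324,152).

```bash
cat > h.py <<'E'
from cell import *
import cv2, numpy as np
def ray(d,uv,z):
    "world points on plane z for pixels uv"
    uv=np.atleast_2d(uv).astype(float); R,t=np.array(d["R"]),np.array(d["t"])
    C=-R.T@t
    v=np.c_[uv,np.ones(len(uv))]@np.linalg.inv(d["mtx"]).T@R
    return C+v*((z-C[2])/v[:,2])[:,None]
def proj(d,X):
    c=np.atleast_2d(X)@np.array(d["R"]).T+d["t"]; p=c@np.array(d["mtx"]).T
    return p[:,:2]/p[:,2:]
def mask_brass(im):
    h=cv2.cvtColor(im,cv2.COLOR_RGB2HSV)
    return cv2.inRange(h,(12,130,50),(32,255,255))
E
python3 - <<'E'
from h import *
d=get_image("top"); im=d["pixels"]
print("cam",-np.array(d["R"]).T@d["t"])
m=mask_brass(im); n,l,s,c=cv2.connectedComponentsWithStats(m)
for i in range(1,n):
    if s[i,4]>15: print(s[i],c[i].round(1))
g=cv2.cvtColor(im,cv2.COLOR_RGB2GRAY)
sub=np.zeros_like(g); sub[105:245,80:285]=1
dark=((g<75)&(sub>0)).astype(np.uint8)
cs,_=cv2.findContours(dark,cv2.RETR_EXTERNAL,cv2.CHAIN_APPROX_NONE)
c0=max(cs,key=cv2.contourArea); r=cv2.minAreaRect(c0); bp=cv2.boxPoints(r)
W=ray(d,bp,8); print("plate box",bp.round(1).tolist(),W.round(1).tolist(),[np.linalg.norm(W[i]-W[i-1]).round(1) for i in range(4)])
cr=cv2.resize(im[100:245,80:280],None,fx=4,fy=4,interpolation=cv2.INTER_CUBIC); cv2.imwrite("pics/g1.png",cr[:,:,::-1])
s=get_image("side"); m=mask_brass(s["pixels"]); m[:,:]=m
h=cv2.cvtColor(s["pixels"],cv2.COLOR_RGB2HSV); print(h[150:156,324],h[284,247])
E
```

```text
cam [ 434.58523972 -108.68685339  898.38912374]
[120  10  38  42 967] [138.7  30.5]
[500  99  11 113 809] [505.  155.4]
[  0 131  15  11 136] [  6.8 136.2]
[336 132  23  22 376] [347.2 142.3]
[111 192  12  31 190] [117.4 209.8]
[125 208   7  13  64] [128.  214.1]
[346 253  15  15 180] [352.8 259.7]
plate box [[90.5999984741211, 139.60000610351562], [252.60000610351562, 115.9000015258789], [266.20001220703125, 209.1999969482422], [104.30000305175781, 232.89999389648438]] [[611.1, 153.5, 8.0], [661.9, -135.9, 8.0], [492.1, -163.1, 8.0], [445.2, 121.9, 8.0]] [np.float64(168.9), np.float64(293.8), np.float64(171.9), np.float64(288.8)]
[[17 97 79]
 [18 85 81]
 [18 91 81]
 [17 91 81]
 [18 91 81]
 [16 90 82]] [ 16 109  84]
```

View pics/g1.png

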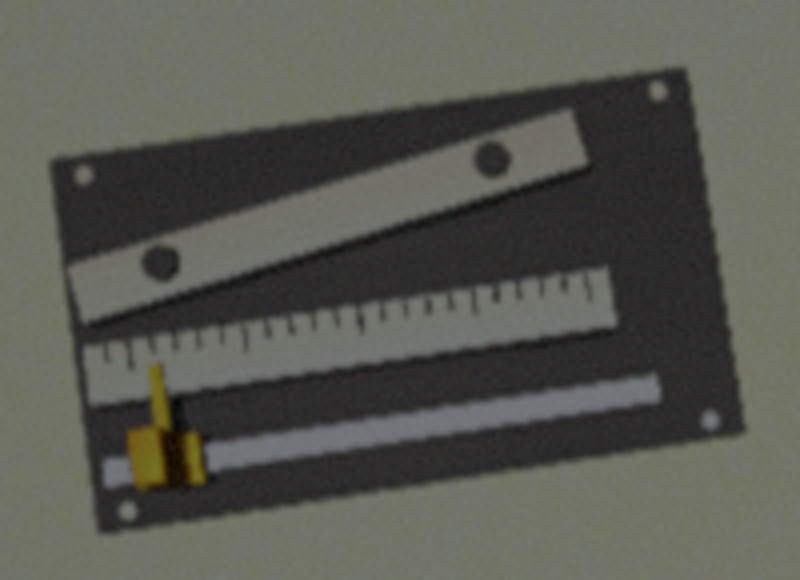

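```bash
python3 - <<'E'
from h import *
d=get_image("top"); im=d["pixels"]; g=cv2.GaussianBlur(cv2.cvtColor(im,cv2.COLOR_RGB2GRAY),(3,3),0).astype(float)
def cross(u,v0,v1,thr=85):
    vs=np.arange(v0,v1+1) if v1>v0 else np.arange(v0,v1-1,-1)
    p=g[vs,u]
    k=np.where((p[:-1]>thr)!=(p[1:]>thr))[0]
    if len(k)==0: return np.nan
    k=k[0]; f=(p[k]-thr)/(p[k]-p[k+1]); return vs[k]+f*(vs[k+1]-vs[k])
def line(pts,z):
    W=ray(d,pts,z)[:,:2]; 
    for _ in range(3):
        vx,vy,x,y=cv2.fitLine(W.astype(np.float32),cv2.DIST_HUBER,0,.01,.01).ravel()
        r=(W[:,0]-x)*-vy+(W[:,1]-y)*vx; W=W[abs(r)<max(2*r.std(),.6)]
    dr=np.array([vx,vy]); dr*=np.sign(dr[1]); return np.array([x,y]),dr,r.std(),len(W)
# slot centre line in image from crop: at u=105 v~ 183.5 ; u=225 v~154
us=np.arange(106,224)
A=[];B=[]
for u in us:
    mid=184-(u-105)*(184-156)/(228-105.)
    m=int(round(mid)); A.append((u,cross(u,m,m+22))); B.append((u,cross(u,m,m-22)))
A=np.array(A);B=np.array(B);A=A[~np.isnan(A[:,1])];B=B[~np.isnan(B[:,1])]
pa,da,sa,na=line(A,32); pb,db,sb,nb=line(B,32)
print(pa,da,sa,na,pb,db,sb,nb,"angle",np.arctan2(da[0]*db[1]-da[1]*db[0],da@db))
ey=np.array([-da[1],da[0]])  # gauge y
# ends of jaw_a along body line y=+13: sample along
C=np.array(pa)+13*ey
tt=np.arange(-200,200,.5); P=np.c_[C+tt[:,None]*da,np.full(len(tt),32)]
uv=proj(d,P).astype(np.float32); val=cv2.remap(g.astype(np.float32),uv[:,0],uv[:,1],cv2.INTER_LINEAR).ravel()
on=tt[val>85]; on=on[(on>-135)&(on<135)]; print("jaw ends t",on.min(),on.max())
# plate corners at z=8 in the jaw frame
cs=np.array([[80+52/4,100+159/4],[80+686/4,100+68/4],[80+745/4,100+431/4],[80+99/4,100+532/4]])
W=ray(d,cs,8)[:,:2]; print("plate in jaw frame",((W-pa)@np.c_[da,ey]).round(1))
# rod, stub, pointer
for n,uv,z in(("rodtop",(352.8,259.7),80),("stub",(347.2,142.3),30),("jar",(346,187),75)): print(n,ray(d,uv,z)[0].round(1))
mB=mask_brass(im); 
for n,z in(("grip",75),("ptr",36)):
    pass
ys,xs=np.where(mB[190:206,110:126]); P=ray(d,np.c_[xs+110,ys+190],36)[:,:2]; print("ptr jawframe",((P-pa)@np.c_[da,ey]).round(1).mean(0), np.ptp((P-pa)@np.c_[da,ey],axis=0))
# grasp in side view
s=get_image("side"); h=cv2.cvtColor(s["pixels"],cv2.COLOR_RGB2HSV); m=cv2.inRange(h,(8,70,30),(30,255,255)); 
n,l,st,c=cv2.connectedComponentsWithStats(m)
for i in range(1,n):
    if st[i,4]>40: print("side",st[i],c[i].round(1))
print("pred rod centre side", proj(s,np.r_[ray(d,(352.8,259.7),80)[0][:2],[40]]))
E
```

```text
[545.7234     4.272767] [-0.17413516  0.9847218 ] 0.5361512250262814 94 [583.2914    -9.688528] [-0.32768783  0.9447861 ] 0.11345809567630064 118 angle 0.1588278
jaw ends t -105.0 134.5
plate in jaw frame [[ 131.4  -89.5]
 [-156.   -88.3]
 [-156.    79.4]
 [ 132.5   78.9]]
rodtop [ 407.  -302.3   80. ]
stub [ 612.7 -304.8   30. ]
jar [ 527.5 -292.4   75. ]
ptr jawframe [93.45714286 27.81020408] [ 7.17217877 23.28681011]
side [ 188    0  130   68 6916] [250.8  30.5]
side [ 345   33  167   64 5365] [442.   66.7]
side [236  73  77  14 234] [274.4  79.6]
side [360  78  44  11 187] [381.9  82.9]
side [242  82  68  16 334] [275.6  89.6]
side [233 136  16  18 237] [240.7 144.7]
side [317 137  14  32 301] [323.4 152.4]
side [263 142  21  12 155] [272.7 148.3]
side [131 162  28  23 314] [145.2 173. ]
side [ 64 220  43  32 732] [ 85.2 235.7]
side [223 264  32  28 438] [244.4 277.7]
side [111 373  16  11 123] [119.4 378.9]
pred rod centre side [[323.44479678 153.23125406]]
```

send_rows --series '[{"dx": 10, "dy": -8, "dz": 0, "az": 0.06, "hand": 0}, {"dx": 15, "dy": -12, "dz": 1, "az": 0.135, "hand": 0}, {"dx": 20, "dy": -16, "dz": 2, "az": 0.135, "hand": 0}, {"dx": 29.55, "dy": -23.81, "dz": 6, "az": 0.135, "hand": 0}, {"dx": 29.55, "dy": -23.81, "dz": 6, "az": 0.135, "hand": 0}, {"dx": 29.55, "dy": -23.81, "dz": 6, "az": 0.135, "hand": 0}, {"dx": 29.55, "dy": -23.81, "dz": 6, "az": 0.135, "hand": 0}, {"dx": 29.55, "dy": -23.81, "dz": 6, "az": 0.135, "hand": 0}, {"dx": 29.55, "dy": -23.81, "dz": 6, "az": 0.135, "hand": 0}, {"dx": 29.55, "dy": -23.81, "dz": 6, "az": 0.135, "hand": 0}]'

```text
invalid input at $.series[0]: expected keys ax, ay, az, dx, dy, dz, hand
```

send_rows --series '[{"ax": 0, "ay": 0, "az": 0.1, "dx": 15, "dy": -12, "dz": 1, "hand": 0}, {"ax": 0, "ay": 0, "az": 0.135, "dx": 29.55, "dy": -23.81, "dz": 6, "hand": 0}, {"ax": 0, "ay": 0, "az": 0.135, "dx": 29.55, "dy": -23.81, "dz": 6, "hand": 0}, {"ax": 0, "ay": 0, "az": 0.135, "dx": 29.55, "dy": -23.81, "dz": 6, "hand": 0}, {"ax": 0, "ay": 0, "az": 0.135, "dx": 29.55, "dy": -23.81, "dz": 6, "hand": 0}, {"ax": 0, "ay": 0, "az": 0.135, "dx": 29.55, "dy": -23.81, "dz": 6, "hand": 0}, {"ax": 0, "ay": 0, "az": 0.135, "dx": 29.55, "dy": -23.81, "dz": 6, "hand": 0}, {"ax": 0, "ay": 0, "az": 0.135, "dx": 29.55, "dy": -23.81, "dz": 6, "hand": 0}, {"ax": 0, "ay": 0, "az": 0.135, "dx": 29.55, "dy": -23.81, "dz": 6, "hand": 0}, {"ax": 0, "ay": 0, "az": 0.135, "dx": 29.55, "dy": -23.81, "dz": 6, "hand": 0}]'

```text
clock: 1.3
eef_pos: [407.4, -301.8, 132.9]
tool_rot: [3.141, 0.0, 0.177]
force: [-0.4, -0.7, 0.7]
width: 85.4
gripper_force: 0.0
```

```bash
python3 - <<'E'
from h import *
d=get_image("top");s=get_image("side");st=read_state();print(st['eef_pos'],st['tool_rot'],st['clock'])
a=np.hstack([cv2.resize(x,(0,0),fx=2.6,fy=2.6) for x in(d["pixels"][170:340,280:430],s["pixels"][50:220,250:400])])
cv2.imwrite("pics/r1.png",a[:,:,::-1])
E
```

```text
[ 406.37919795 -303.70394962  133.17327313] [3.14045519e+00 2.12614712e-04 1.72810196e-01] 1.4
```

View pics/r1.png

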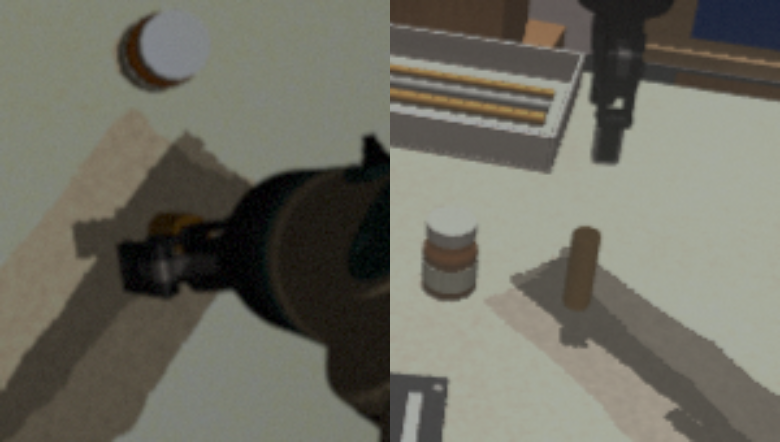

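Top crop: rod visible as brass at crop (175,230), gripper arriving from the right. Side crop: finger tips at about pixel (333,111), rod top at (325,139). I'll check whether that matches the TCP standing over the rod.

```bash
python3 - <<'E'
from h import *
s=get_image("side");d=get_image("top")
e=np.array([407,-302.5,0])
for z in (0,80,120,146): print(z,proj(s,e+[0,0,z]).round(1),proj(d,e+[0,0,z]).round(1))
off=np.array([-.174,.985,0])*42
print(proj(s,e+off+[0,0,146]).round(1),proj(s,e-off+[0,0,146]).round(1),proj(d,e+off+[0,0,146]).round(1),proj(d,e-off+[0,0,146]).round(1))
im=s["pixels"]; h=cv2.cvtColor(im,cv2.COLOR_RGB2HSV); m=cv2.inRange(h,(8,70,30),(30,255,255))
for v in range(136,170,3):
    x=np.where(m[v,312:336])[0]+312; print(v,x.min() if len(x) else 0,x.max() if len(x) else 0)
E
```

```text
0 [[321.4 166. ]] [[342.5 258. ]]
80 [[325.6 139.6]] [[352.9 259.7]]
120 [[327.8 125.3]] [[358.9 260.6]]
146 [[329.4 115.5]] [[363.2 261.3]]
[[329.8 126.4]] [[328.9 105.4]] [[336.  265.8]] [[390.2 256.8]]
136 0 0
139 321 329
142 321 330
145 320 329
148 320 329
151 319 328
154 319 328
157 318 327
160 318 327
163 317 326
166 317 326
169 0 0
```

The rod fits both views. The fingers look a few pixels off, so I'll go lower and look closer.

send_rows --series '[{"ax": 0, "ay": 0, "az": 0, "dx": 0, "dy": 0, "dz": 3.7, "hand": 0}, {"ax": 0, "ay": 0, "az": 0, "dx": 0, "dy": 0, "dz": 3.7, "hand": 0}, {"ax": 0, "ay": 0, "az": 0, "dx": 0, "dy": 0, "dz": 3.7, "hand": 0}]'

```text
clock: 1.8
eef_pos: [406.0, -302.7, 95.9]
tool_rot: [-3.141, 0.001, 0.173]
force: [-0.7, 0.4, -0.1]
width: 85.7
gripper_force: 0.0
```

```bash
python3 - <<'E'
from h import *
d=get_image("top");s=get_image("side");st=read_state();print(st['eef_pos'],st['tool_rot'],st['clock'])
e=np.array(st['eef_pos']);o=np.array([-.174,.985,0])*42
ims=[]
for c,(u,v) in((d,(280,200)),(s,(270,60))):
    im=c["pixels"].copy(); a=cv2.convertScaleAbs(im[v:v+110,u:u+120],alpha=2).repeat(3,0).repeat(3,1)
    for z in(0,13):
        for k in(-1,0,1):
            p=(proj(c,e+k*o+[0,0,z])[0]-[u,v])*3; cv2.circle(a,tuple(int(i) for i in p),2,(255,0,0) if z else (0,255,0),-1)
    ims.append(a)
cv2.imwrite("pics/r2.png",np.hstack(ims)[:,:,::-1])
E
```

```text
[ 407.36060993 -303.14439038   96.96998203] [ 3.14041108e+00 -1.04585177e-03  1.73767956e-01] 1.9
```

View pics/r2.png

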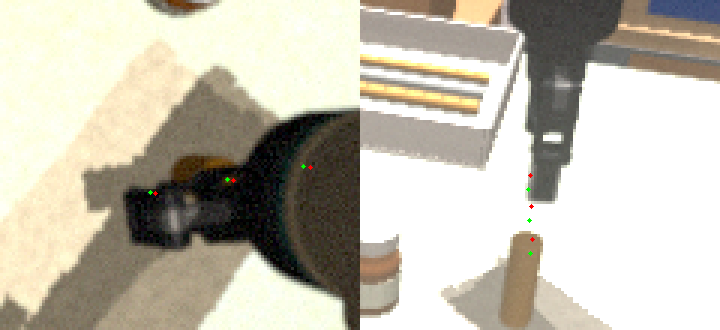

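```bash
python3 - <<'E'
from h import *
d=get_image("top");s=get_image("side");st=read_state();print(st['eef_pos'],st['qpos'],st['clock'])
P=[np.array(c["mtx"])@np.c_[c["R"],c["t"]] for c in(d,s)]
for a,b in(((331.7,271.7),(330.7,126)),((342,270),(330.7,126)),((324,272),(330,126))):
    X=cv2.triangulatePoints(P[0],P[1],np.float64(a),np.float64(b)).ravel(); X=X[:3]/X[3]; print(X.round(1),proj(d,X)-a,proj(s,X)-b)
g=cv2.cvtColor(s["pixels"],cv2.COLOR_RGB2GRAY)
for v in range(100,130,3): print(v,g[v,315:345])
E
```

```text
[ 407.65209682 -302.96515994   97.08689374] [ 0.53977453  0.5693045   0.06445423  2.00698537 -0.06483124  0.56501994
 -0.74769942] 2.0
[ 393.8 -252.9  153.5] [[-0.16742882 -1.72322354]] [[1.74963791 0.10678731]]
[ 395.5 -271.1  141.2] [[-0.13757538 -1.42939183]] [[1.44300371 0.09270843]]
[ 394.  -239.8  162.2] [[-0.1923205  -1.94962928]] [[1.98805925 0.11806157]]
100 [ 75  78 129 157 164 165 166 165 165 107  52  40  43  44  41  44  43  44
  41  45  42  44  43  44  45  43  66 147 165 165]
103 [ 79 131 158 164 164 165 164 165 165 130  83  69  52  43  44  46  48  56
  66  71  63  52  42  43  46  44 123 159 167 166]
106 [132 158 163 162 164 161 161 163 165 166 166 141  81  44  43  60 138 154
 154 155 154 100  50  46  44  67 148 166 166 166]
109 [158 165 163 162 164 163 164 165 165 164 165 102  48  44  44  42  47  47
  45  44  45  44  43  45  47 123 158 166 165 167]
112 [165 164 164 163 164 164 165 165 165 166 165 107  52  46  46  47  48  46
  50  48  48  49  49  46  46 124 160 166 167 166]
115 [166 165 165 164 163 162 164 164 164 165 163 105  70  55  45  45  46  44
  46  45  51  56 121 138 162 167 168 167 167 168]
118 [165 166 166 166 166 166 168 168 168 167 124  81  65  48  48  46  45  46
  47  47  67  95 153 167 167 168 167 167 166 166]
121 [167 166 166 166 166 166 165 167 166 162 103  67  56  48  47  43  45  45
  45  53  71 150 168 167 166 168 167 167 167 169]
124 [167 167 168 167 166 166 165 166 167 147  95  66  50  46  46  44  47  46
  49  67 111 157 166 167 166 166 167 166 166 168]
127 [168 166 166 166 166 165 165 166 164 166 152 132 128 115 109 111 110 102
  96 120 158 167 167 167 167 166 168 168 167 168]
```

Near fingertip sits at side pixel (330,127), while the pose predicts about (327,140). Shutting the fingers will make the TCP a well-defined point to check.

send_rows --series '[{"ax": 0, "ay": 0, "az": 0, "dx": 0, "dy": 0, "dz": 0, "hand": 1}, {"ax": 0, "ay": 0, "az": 0, "dx": 0, "dy": 0, "dz": 0, "hand": 1}, {"ax": 0, "ay": 0, "az": 0, "dx": 0, "dy": 0, "dz": 0, "hand": 1}, {"ax": 0, "ay": 0, "az": 0, "dx": 0, "dy": 0, "dz": 0, "hand": 1}, {"ax": 0, "ay": 0, "az": 0, "dx": 0, "dy": 0, "dz": 0, "hand": 1}, {"ax": 0, "ay": 0, "az": 0, "dx": 0, "dy": 0, "dz": 0, "hand": 1}, {"ax": 0, "ay": 0, "az": 0, "dx": 0, "dy": 0, "dz": 0, "hand": 1}, {"ax": 0, "ay": 0, "az": 0, "dx": 0, "dy": 0, "dz": 0, "hand": 1}]'

```text
clock: 2.8
eef_pos: [407.0, -302.2, 95.9]
tool_rot: [-3.142, 0.0, 0.175]
force: [0.9, 0.1, 0.1]
width: -0.1
gripper_force: 0.0
```

```bash
python3 - <<'E'
from h import *
d=get_image("top");s=get_image("side");st=read_state();print(st['eef_pos'],st['tool_rot'],st['clock'],st['width'])
e=np.array(st['eef_pos'])
ims=[]
for c,(u,v) in((d,(280,200)),(s,(270,60))):
    im=c["pixels"].copy(); a=cv2.convertScaleAbs(im[v:v+110,u:u+120],alpha=2).repeat(3,0).repeat(3,1)
    p=(proj(c,e)[0]-[u,v])*3; cv2.circle(a,tuple(int(i) for i in p),2,(0,255,0),-1); print(proj(c,e))
    ims.append(a)
cv2.imwrite("pics/r3.png",np.hstack(ims)[:,:,::-1])
E
```

```text
[ 407.05267823 -302.20809758   95.90851824] [-3.14157702e+00 -1.91841893e-05  1.74766194e-01] 2.9 -0.2312347355654183
[[355.06901631 260.02234873]]
[[326.41229701 134.10179523]]
```

View pics/r3.png

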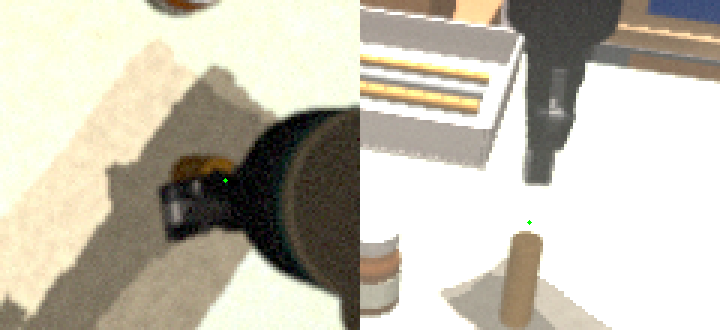

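Shut fingertip: side pixel about (329,121), predicted (326,134). In the top view the finger block is centred near (342,270), predicted v about 261. I'll test the pose against the start picture, where both fingertips were visible.

```bash
python3 - <<'E'
from h import *
s=get_image("side");d=get_image("top")
im=cv2.imread("pics/side0.png"); print("cam stable",s["t"],d["t"])
e=np.array([198.2,-619,192.9]);o=np.array([-.305,.952,0])*42
for k in(-1,1): print(proj(s,e+k*o+[0,0,13]).round(1))
a=im[0:60,390:500].repeat(4,0).repeat(4,1)
b=cv2.imread("pics/r2.png")
g=np.zeros((330,440+300,3),np.uint8); g[:240,:440]=cv2.convertScaleAbs(a,alpha=2)
# joint FK hint: base and lower arm in side view now
c=s["pixels"][:,:,::-1][40:140,270:370].repeat(3,0).repeat(3,1); g[:300,440:]=cv2.convertScaleAbs(c,alpha=3)
cv2.imwrite("pics/s3.png",g)
E
```

```text
cam stable [460.233697   234.27376189 724.53744381] [-151.89596091  517.78270106  846.52753757]
[[427.   36.7]]
[[438.2  50.8]]
```

View pics/s3.png

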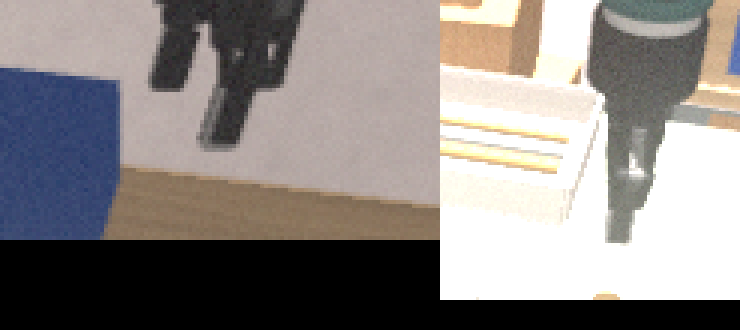

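```bash
python3 - <<'E'
from h import *
s=get_image("side")
for z in(96,110,125,140): 
  print(z,(ray(s,(329.3,121.3),z)[0]-[407,-302.2,96]).round(0), (ray(s,[(432.5,22),(444.5,37)],z+110).mean(0)-[198.2,-619,206]).round(0))
E
```

```text
96 [  2. -53.   0.] [ -18. -101.    0.]
110 [  0. -32.  14.] [-12. -63.  14.]
125 [ -1. -10.  29.] [ -6. -23.  29.]
140 [-3. 13. 44.] [-1. 18. 44.]
```

Both poses agree that the fingertips show about 35 mm higher than the reported TCP, with x and y fine. I'll open, descend astride the rod, and check by force and view.

send_rows --series '[{"ax": 0, "ay": 0, "az": 0, "dx": 0, "dy": 0, "dz": 0, "hand": 0}, {"ax": 0, "ay": 0, "az": 0, "dx": 0, "dy": 0, "dz": 0, "hand": 0}, {"ax": 0, "ay": 0, "az": 0, "dx": 0, "dy": 0, "dz": 0, "hand": 0}, {"ax": 0, "ay": 0, "az": 0, "dx": 0, "dy": 0, "dz": 0, "hand": 0}, {"ax": 0, "ay": 0, "az": 0, "dx": 0, "dy": 0, "dz": 0, "hand": 0}, {"ax": 0, "ay": 0, "az": 0, "dx": 0, "dy": 0, "dz": 2, "hand": 0}, {"ax": 0, "ay": 0, "az": 0, "dx": 0, "dy": 0, "dz": 3.5, "hand": 0}, {"ax": 0, "ay": 0, "az": 0, "dx": 0, "dy": 0, "dz": 5, "hand": 0}, {"ax": 0, "ay": 0, "az": 0, "dx": 0, "dy": 0, "dz": 5, "hand": 0}]'

```text
clock: 3.95
eef_pos: [405.9, -301.4, 44.5]
tool_rot: [-3.139, 0.002, 0.175]
force: [0.2, 1.7, -0.3]
width: 85.3
gripper_force: 0.0
```

```bash
python3 - <<'E'
from h import *
d=get_image("top");s=get_image("side");st=read_state();print(st['eef_pos'],st['clock'],st['width'],st['force'])
e=np.array(st['eef_pos']);o=np.array([-.174,.985,0])*42
ims=[]
for c,(u,v) in((d,(280,200)),(s,(270,80))):
    im=c["pixels"].copy(); a=cv2.convertScaleAbs(im[v:v+110,u:u+120],alpha=1.4).repeat(3,0).repeat(3,1)
    for k in(-1,1):
        p=(proj(c,e+k*o+[0,0,13])[0]-[u,v])*3; cv2.circle(a,tuple(int(i) for i in p),2,(255,0,0),-1)
    ims.append(a)
cv2.imwrite("pics/r4.png",np.hstack(ims)[:,:,::-1])
E
```

```text
[ 406.9947627  -302.23150818   45.98719657] 4.05 85.52460550564459 [ 0.22169425 -0.02789931 -0.19923573]
```

View pics/r4.png

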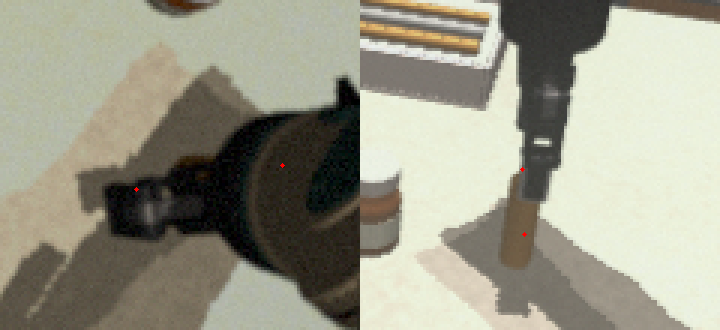

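```bash
cat > off.py <<'E'
from h import *
from scipy.optimize import least_squares
s=get_image("side");d=get_image("top")
y1=np.array([-.174,.985,0]);y0=np.array([-.305,.952,0]);up=np.array([0,0,13.])
S=[((198.2,-619,192.9)+45*y0+up,(444.5,37)),((198.2,-619,192.9)-45*y0+up,(432.5,22)),((407,-302.5,97)+45*y1+up,(330,127)),((407,-302.3,46)+45*y1+up,(329,146)),((407,-302.2,96)+8*y1,(329.3,121.3))]
for z in(60,100,140):
    print("top block",z,ray(d,(326,270),z)[0].round(1))
f=lambda D,w: np.r_[np.concatenate([proj(s,p+D)[0]-q for p,q in S]), w*(D[0]+10)]
for w in(0,.5):
    r=least_squares(f,[0,0,0],args=(w,)); print(r.x.round(1),r.fun.round(1))
E
python3 off.py
```

```text
top block 60 [ 388.5 -261.7   60. ]
top block 100 [ 390.7 -254.4  100. ]
top block 140 [ 392.9 -247.1  140. ]
[-2.4  0.4 38.3] [ 0.1 -0.5 -0.6 -0.1  1.1 -0.3 -1.1 -0.2  0.4  1.1  0. ]
[-3.9 -0.8 37.5] [ 0.6 -0.3 -0.1  0.1  1.8 -0.2 -0.4 -0.1  1.2  1.2  3. ]
```

Side-view fit: the fingers really sit about 38 mm above the reported TCP, x about 3 mm short. I'll go down to a depth that is safe either way and check again.

send_rows --series '[{"ax": 0, "ay": 0, "az": 0, "dx": 0.3, "dy": 0, "dz": 1.5, "hand": 0}, {"ax": 0, "ay": 0, "az": 0, "dx": 0.3, "dy": 0, "dz": 3, "hand": 0}, {"ax": 0, "ay": 0, "az": 0, "dx": 0.3, "dy": 0, "dz": 3, "hand": 0}]'

```text
clock: 4.45
eef_pos: [409.6, -301.2, 15.4]
tool_rot: [-3.14, 0.001, 0.175]
force: [-0.2, 1.0, -0.2]
width: 85.6
gripper_force: 0.0
```

```bash
python3 - <<'E'
from h import *
d=get_image("top");s=get_image("side");st=read_state();print(st['eef_pos'],st['clock'],st['width'],st['force'])
e=np.array(st['eef_pos']);o=np.array([-.174,.985,0])*45
ims=[]
for c,(u,v) in((d,(280,200)),(s,(270,80))):
    im=c["pixels"].copy(); a=cv2.convertScaleAbs(im[v:v+110,u:u+120],alpha=1.4).repeat(3,0).repeat(3,1)
    for k in(-1,1):
      for D,col in(([0,0,13],(255,0,0)),([-2.4,0,51],(0,255,0))):
        p=(proj(c,e+k*o+D)[0]-[u,v])*3; cv2.circle(a,tuple(int(i) for i in p),2,col,-1)
    ims.append(a)
cv2.imwrite("pics/r5.png",np.hstack(ims)[:,:,::-1])
E
```

```text
[ 410.19740928 -301.88866698   16.49946407] 4.55 85.6151844895428 [ 0.51956528  0.04522141 -0.09783425]
```

View pics/r5.png

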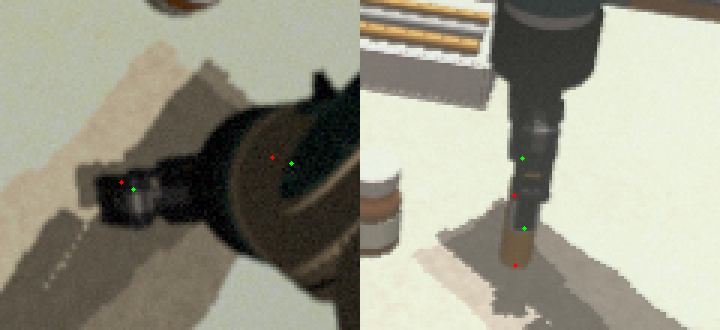

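Tip at the green prediction (38 mm offset), crop (524,228), so the offset holds. Descending slightly more, then gripping.

send_rows --series '[{"ax": 0, "ay": 0, "az": 0, "dx": 0, "dy": 0, "dz": 0.8, "hand": 0}, {"ax": 0, "ay": 0, "az": 0, "dx": 0, "dy": 0, "dz": 1.3, "hand": 0}, {"ax": 0, "ay": 0, "az": 0, "dx": 0, "dy": 0, "dz": 1.3, "hand": 0.3}, {"ax": 0, "ay": 0, "az": 0, "dx": 0, "dy": 0, "dz": 1.3, "hand": 0.5}, {"ax": 0, "ay": 0, "az": 0, "dx": 0, "dy": 0, "dz": 1.3, "hand": 0.6}, {"ax": 0, "ay": 0, "az": 0, "dx": 0, "dy": 0, "dz": 1.3, "hand": 1}, {"ax": 0, "ay": 0, "az": 0, "dx": 0, "dy": 0, "dz": 1.3, "hand": 1}, {"ax": 0, "ay": 0, "az": 0, "dx": 0, "dy": 0, "dz": 1.3, "hand": 1}, {"ax": 0, "ay": 0, "az": 0, "dx": 0, "dy": 0, "dz": 1.3, "hand": 1}]'

```text
clock: 5.45
eef_pos: [410.2, -301.9, 3.2]
tool_rot: [3.141, -0.0, 0.175]
force: [-0.4, -0.4, 5.2]
width: 24.8
gripper_force: 58.7
```

send_rows --series '[{"ax": 0, "ay": 0, "az": 0, "dx": 0, "dy": 0, "dz": -2, "hand": 1}, {"ax": 0, "ay": 0, "az": 0, "dx": 0, "dy": 0, "dz": -5, "hand": 1}, {"ax": 0, "ay": 0, "az": 0, "dx": 0, "dy": 0, "dz": -7, "hand": 1}, {"ax": 0, "ay": 0, "az": 0, "dx": 0, "dy": 0, "dz": -7, "hand": 1}]'

```text
clock: 5.85
eef_pos: [411.3, -302.5, 74.6]
tool_rot: [3.139, -0.003, 0.175]
force: [0.2, -0.7, -4.0]
width: 24.5
gripper_force: 59.3
```

send_rows --series '[{"ax": 0, "ay": 0, "az": 0, "dx": 3, "dy": -2.7, "dz": 0, "hand": 1}, {"ax": 0, "ay": 0, "az": 0, "dx": 6, "dy": -5.4, "dz": 0, "hand": 1}, {"ax": 0, "ay": 0, "az": 0, "dx": 9, "dy": -8.2, "dz": 0, "hand": 1}, {"ax": 0, "ay": 0, "az": 0, "dx": 12, "dy": -10.9, "dz": 0, "hand": 1}, {"ax": 0, "ay": 0, "az": 0, "dx": 15, "dy": -13.6, "dz": 0, "hand": 1}, {"ax": 0, "ay": 0, "az": 0, "dx": 18, "dy": -16.3, "dz": 0, "hand": 1}, {"ax": 0, "ay": 0, "az": 0, "dx": 20, "dy": -18.1, "dz": 0, "hand": 1}, {"ax": 0, "ay": 0, "az": 0, "dx": 21.25, "dy": -19.28, "dz": 0, "hand": 1}, {"ax": 0, "ay": 0, "az": 0, "dx": 21.25, "dy": -19.28, "dz": 0, "hand": 1}, {"ax": 0, "ay": 0, "az": 0, "dx": 21.25, "dy": -19.28, "dz": 0, "hand": 1}]'

```text
clock: 6.85
eef_pos: [584.1, -76.2, 71.8]
tool_rot: [3.141, 0.003, 0.174]
force: [-0.0, -0.5, -4.0]
width: 24.7
gripper_force: 59.7
```

```bash
python3 - <<'E'
from h import *
s=get_image("side");d=get_image("top");st=read_state();print(st['eef_pos'],st['clock'],st['width'],st['force'])
e=st['eef_pos']+np.array([-3.2,-.4,0]); b=e[2]-3.2
print("pred rod in side: bottom",proj(s,[e[0],e[1],b]),"top",proj(s,[e[0],e[1],b+80]),"top view bottom",proj(d,[e[0],e[1],b]))
h=cv2.cvtColor(s["pixels"],cv2.COLOR_RGB2HSV); m=cv2.inRange(h,(8,90,30),(30,255,255))
u,v=proj(s,[e[0],e[1],b+15])[0].astype(int)
for y in range(v-20,v+30,3):
    x=np.where(m[y,u-25:u+25])[0]+u-25; print(y,(x.min(),x.max(),len(x)) if len(x) else 0)
E
```

```text
[584.04723024 -77.29775836  72.39666653] 6.95 24.663233300358606 [ 0.16544935  0.27622248 -3.60699224]
pred rod in side: bottom [[222.2175564 192.2448239]] top [[220.43971106 161.86201102]] top view bottom [[218.45118772 153.24149312]]
166 (np.int64(224), np.int64(225), 2)
169 (np.int64(223), np.int64(225), 3)
172 (np.int64(224), np.int64(225), 2)
175 (np.int64(224), np.int64(225), 2)
178 (np.int64(225), np.int64(226), 2)
181 (np.int64(224), np.int64(226), 3)
184 (np.int64(223), np.int64(226), 4)
187 (np.int64(216), np.int64(226), 11)
190 (np.int64(217), np.int64(226), 10)
193 (np.int64(216), np.int64(226), 11)
196 (np.int64(219), np.int64(224), 6)
199 0
202 0
205 0
208 0
211 0
214 0
```

Rod held, at the expected place in the side view (centre u about 221.4, predicted 222). Lowering.

send_rows --series '[{"ax": 0, "ay": 0, "az": 0, "dx": 0, "dy": 0, "dz": 2, "hand": 1}, {"ax": 0, "ay": 0, "az": 0, "dx": 0, "dy": 0, "dz": 4, "hand": 1}, {"ax": 0, "ay": 0, "az": 0, "dx": 0, "dy": 0, "dz": 5.3, "hand": 1}, {"ax": 0, "ay": 0, "az": 0, "dx": 0, "dy": 0, "dz": 5.8, "hand": 1}, {"ax": 0, "ay": 0, "az": 0, "dx": 0, "dy": 0, "dz": 5.9, "hand": 1}]'

```text
clock: 7.45
eef_pos: [585.2, -75.6, 13.5]
tool_rot: [-3.142, 0.001, 0.174]
force: [0.2, 0.1, -3.9]
width: 24.9
gripper_force: 59.7
```

send_rows --series '[{"ax": 0, "ay": 0, "az": 0, "dx": 0, "dy": 0, "dz": 0.1, "hand": 1}, {"ax": 0, "ay": 0, "az": 0, "dx": 0, "dy": 0, "dz": 0.2, "hand": 1}, {"ax": 0, "ay": 0, "az": 0, "dx": 0, "dy": 0, "dz": 0.2, "hand": 1}]'

```text
clock: 7.75
eef_pos: [586.2, -74.9, 12.4]
tool_rot: [3.141, -0.001, 0.175]
force: [1.1, -0.7, -3.7]
width: 24.6
gripper_force: 59.7
```

send_rows --series '[{"ax": 0, "ay": 0, "az": 0, "dx": 0, "dy": 0, "dz": 0.1, "hand": 1}, {"ax": 0, "ay": 0, "az": 0, "dx": 0, "dy": 0, "dz": 0.1, "hand": 1}]'

```text
clock: 7.95
eef_pos: [586.2, -74.8, 11.3]
tool_rot: [3.141, -0.001, 0.175]
force: [-0.0, 0.8, -0.4]
width: 24.5
gripper_force: 60.2
```

send_rows --series '[{"ax": 0, "ay": 0, "az": 0, "dx": 0, "dy": 0, "dz": 0.05, "hand": 1}, {"ax": 0, "ay": 0, "az": 0, "dx": 0, "dy": 0, "dz": 0.05, "hand": 1}]'

```text
clock: 8.15
eef_pos: [586.2, -74.8, 11.3]
tool_rot: [3.141, -0.001, 0.175]
force: [-1.9, 0.1, 4.8]
width: 24.9
gripper_force: 60.4
```

```bash
cat > rd.py <<'E'
from h import *
# rod foot/top region in side & top views
s=get_image("side");d=get_image("top");st=read_state();print(st['eef_pos'].round(1),st['clock'],st['force'].round(1),round(st['width'],1))
e=st['eef_pos']+np.array([-3.2,-.4,0])
h=cv2.cvtColor(s["pixels"],cv2.COLOR_RGB2HSV); m=cv2.inRange(h,(8,90,30),(30,255,255))
u,v=proj(s,[e[0],e[1],8])[0]; print("pred foot side",u.round(1),v.round(1))
for y in range(int(v)-24,int(v)+9,2):
    x=np.where(m[y,int(u)-20:int(u)+20])[0]+int(u)-20
    if len(x): print(y,x.min(),x.max(),len(x), proj(s,[e[0],e[1],8+(v-y)/.38])[0].round(1))
E
python3 rd.py
```

```text
[586.3 -74.9  11.3] 8.25 [-2.3  0.3  5.9] 24.5
pred foot side 222.1 213.6
189 224 225 2 [220.7 191.6]
191 224 225 2 [220.8 193.5]
193 224 225 2 [220.9 195.3]
195 224 226 3 [221.1 197.2]
197 224 226 3 [221.2 199. ]
199 224 226 3 [221.3 200.8]
201 224 226 3 [221.4 202.6]
203 224 226 3 [221.5 204.4]
205 224 226 3 [221.6 206.2]
207 216 226 11 [221.7 207.9]
209 217 226 10 [221.8 209.6]
211 216 226 11 [221.9 211.4]
213 216 226 11 [222.  213.1]
215 217 226 10 [222.1 214.8]
217 220 223 4 [222.2 216.5]
```

Foot is on the plate: contact at z = 11.3 as expected. Easing the press and sliding along the slot's mid-line.

send_rows --series '[{"ax": 0, "ay": 0, "az": 0, "dx": 0, "dy": 0, "dz": -0.05, "hand": 1}, {"ax": 0, "ay": 0, "az": 0, "dx": -0.1, "dy": -1, "dz": -0.05, "hand": 1}, {"ax": 0, "ay": 0, "az": 0, "dx": -0.2, "dy": -2, "dz": -0.05, "hand": 1}, {"ax": 0, "ay": 0, "az": 0, "dx": -0.3, "dy": -3, "dz": -0.05, "hand": 1}, {"ax": 0, "ay": 0, "az": 0, "dx": -0.35, "dy": -4, "dz": -0.05, "hand": 1}, {"ax": 0, "ay": 0, "az": 0, "dx": -0.44, "dy": -5, "dz": -0.05, "hand": 1}, {"ax": 0, "ay": 0, "az": 0, "dx": -0.53, "dy": -6, "dz": -0.05, "hand": 1}, {"ax": 0, "ay": 0, "az": 0, "dx": -0.62, "dy": -7, "dz": -0.05, "hand": 1}, {"ax": 0, "ay": 0, "az": 0, "dx": -0.7, "dy": -7.8, "dz": -0.05, "hand": 1}]'

```text
clock: 9.15
eef_pos: [565.6, 1.3, 11.3]
tool_rot: [3.141, -0.001, 0.175]
force: [0.6, -4.7, 3.5]
width: 24.8
gripper_force: 60.6
```

```bash
python3 rd.py
```

```text
[565.1   2.8  11.3] 9.25 [ 1.1 -1.7  5.6] 24.8
pred foot side 219.0 243.3
219 221 223 3 [217.3 221.6]
221 221 223 3 [217.5 223.5]
223 220 223 4 [217.6 225.3]
225 221 223 3 [217.8 227.2]
227 221 223 3 [217.9 229. ]
229 221 223 3 [218.  230.8]
231 221 223 3 [218.2 232.6]
233 221 223 3 [218.3 234.4]
235 220 223 4 [218.4 236.1]
237 213 224 12 [218.6 237.9]
239 213 224 12 [218.7 239.6]
241 213 223 11 [218.8 241.3]
243 213 223 11 [218.9 243. ]
245 214 222 9 [219.1 244.7]
```

send_rows --series '[{"ax": 0, "ay": 0, "az": 0, "dx": -0.05, "dy": -0.6, "dz": 0, "hand": 1}, {"ax": 0, "ay": 0, "az": 0, "dx": -0.1, "dy": -1.2, "dz": 0, "hand": 1}, {"ax": 0, "ay": 0, "az": 0, "dx": -0.15, "dy": -1.8, "dz": 0, "hand": 1}, {"ax": 0, "ay": 0, "az": 0, "dx": -0.2, "dy": -2.4, "dz": 0, "hand": 1}, {"ax": 0, "ay": 0, "az": 0, "dx": -0.2, "dy": -2.4, "dz": 0, "hand": 1}]'

```text
clock: 9.75
eef_pos: [559.7, 25.2, 11.3]
tool_rot: [3.142, -0.002, 0.176]
force: [1.9, -1.9, 5.2]
width: 24.4
gripper_force: 60.6
```

send_rows --series '[{"ax": 0, "ay": 0, "az": 0, "dx": -0.02, "dy": -0.2, "dz": 0, "hand": 1}, {"ax": 0, "ay": 0, "az": 0, "dx": -0.04, "dy": -0.4, "dz": 0, "hand": 1}, {"ax": 0, "ay": 0, "az": 0, "dx": -0.05, "dy": -0.6, "dz": 0, "hand": 1}, {"ax": 0, "ay": 0, "az": 0, "dx": -0.05, "dy": -0.6, "dz": 0, "hand": 1}]'

```text
clock: 10.15
eef_pos: [558.9, 29.3, 11.3]
tool_rot: [3.14, -0.003, 0.174]
force: [3.2, -5.8, 3.9]
width: 24.5
gripper_force: 60.5
```

send_rows --series '[{"ax": 0, "ay": 0, "az": 0, "dx": -0.02, "dy": -0.2, "dz": 0, "hand": 1}, {"ax": 0, "ay": 0, "az": 0, "dx": -0.03, "dy": -0.4, "dz": 0, "hand": 1}, {"ax": 0, "ay": 0, "az": 0, "dx": -0.03, "dy": -0.4, "dz": 0, "hand": 1}]'

```text
clock: 10.45
eef_pos: [558.3, 32.7, 11.3]
tool_rot: [3.14, -0.003, 0.174]
force: [3.7, -4.8, 4.3]
width: 24.8
gripper_force: 60.5
```

send_rows --series '[{"ax": 0, "ay": 0, "az": 0, "dx": 0.02, "dy": -0.1, "dz": 0, "hand": 1}, {"ax": 0, "ay": 0, "az": 0, "dx": 0.03, "dy": -0.3, "dz": 0, "hand": 1}, {"ax": 0, "ay": 0, "az": 0, "dx": 0.03, "dy": -0.3, "dz": 0, "hand": 1}]'

```text
clock: 10.75
eef_pos: [558.2, 33.2, 11.3]
tool_rot: [3.137, -0.003, 0.173]
force: [4.5, -10.2, 3.5]
width: 24.5
gripper_force: 60.6
```

send_rows --series '[{"ax": 0, "ay": 0, "az": 0, "dx": 0, "dy": -0.15, "dz": 0, "hand": 1}, {"ax": 0, "ay": 0, "az": 0, "dx": 0, "dy": -0.3, "dz": 0, "hand": 1}, {"ax": 0, "ay": 0, "az": 0, "dx": 0, "dy": -0.3, "dz": 0, "hand": 1}]'

```text
clock: 11.05
eef_pos: [558.1, 33.5, 11.4]
tool_rot: [3.134, -0.003, 0.171]
force: [5.3, -14.6, 4.4]
width: 24.7
gripper_force: 60.8
```

Along-slot force about 15 N with the rod stopped and little side force. I'll ease it sideways both ways to confirm both jaws hold.

send_rows --series '[{"ax": 0, "ay": 0, "az": 0, "dx": 0.15, "dy": 0, "dz": 0, "hand": 1}, {"ax": 0, "ay": 0, "az": 0, "dx": 0.15, "dy": 0, "dz": 0, "hand": 1}]'

```text
clock: 11.25
eef_pos: [558.1, 33.5, 11.3]
tool_rot: [3.135, -0.001, 0.171]
force: [2.2, -14.1, 5.4]
width: 24.5
gripper_force: 61.2
```

send_rows --series '[{"ax": 0, "ay": 0, "az": 0, "dx": -0.3, "dy": 0, "dz": 0, "hand": 1}, {"ax": 0, "ay": 0, "az": 0, "dx": -0.3, "dy": 0, "dz": 0, "hand": 1}]'

```text
clock: 11.45
eef_pos: [558.0, 33.7, 11.5]
tool_rot: [3.134, -0.006, 0.171]
force: [6.7, -13.5, 1.4]
width: 24.5
gripper_force: 60.6
```

```bash
python3 rd.py
```

```text
[558.   33.7  11.5] 11.55 [  7.6 -13.1   1.5] 25.0
pred foot side 217.0 256.1
232 218 221 4 [215.2 234.7]
234 218 221 4 [215.3 236.5]
236 218 221 4 [215.5 238.4]
238 218 221 4 [215.7 240.2]
240 218 221 4 [215.8 242. ]
242 219 221 3 [215.9 243.8]
244 219 221 3 [216.1 245.6]
246 219 221 3 [216.2 247.4]
248 219 222 4 [216.4 249.2]
250 218 221 4 [216.5 250.9]
252 210 221 12 [216.7 252.6]
254 210 220 11 [216.8 254.3]
256 211 220 10 [217. 256.]
258 211 220 10 [217.1 257.7]
260 214 218 5 [217.2 259.4]
```

send_rows --series '[{"ax": 0, "ay": 0, "az": 0, "dx": 0.2, "dy": -0.2, "dz": 0, "hand": 1}, {"ax": 0, "ay": 0, "az": 0, "dx": 0.2, "dy": -0.3, "dz": 0, "hand": 1}, {"ax": 0, "ay": 0, "az": 0, "dx": 0.2, "dy": -0.3, "dz": 0, "hand": 1}]'

```text
clock: 11.85
eef_pos: [558.0, 34.1, 11.4]
tool_rot: [3.132, -0.003, 0.169]
force: [4.4, -18.7, 5.2]
width: 24.9
gripper_force: 61.1
```

send_rows --series '[{"ax": 0, "ay": 0, "az": 0, "dx": 0, "dy": 0.3, "dz": 0, "hand": 1}, {"ax": 0, "ay": 0, "az": 0, "dx": 0, "dy": 0.4, "dz": 0, "hand": 1}, {"ax": 0, "ay": 0, "az": 0, "dx": 0, "dy": 0.4, "dz": 0, "hand": 1}]'

```text
clock: 12.15
eef_pos: [558.0, 33.9, 11.4]
tool_rot: [3.136, -0.002, 0.171]
force: [3.2, -12.2, 5.6]
width: 24.6
gripper_force: 61.2
```

send_rows --series '[{"ax": 0, "ay": 0, "az": 0, "dx": 0, "dy": 0.25, "dz": 0, "hand": 1}, {"ax": 0, "ay": 0, "az": 0, "dx": 0, "dy": 0.5, "dz": 0, "hand": 1}, {"ax": 0, "ay": 0, "az": 0, "dx": 0, "dy": 0.5, "dz": -0.05, "hand": 1}]'

```text
clock: 12.45
eef_pos: [558.0, 33.7, 11.4]
tool_rot: [3.141, -0.001, 0.174]
force: [4.4, -4.3, -2.0]
width: 25.1
gripper_force: 60.2
```

send_rows --series '[{"ax": 0, "ay": 0, "az": 0, "dx": 0, "dy": 0, "dz": 0, "hand": 0.6}, {"ax": 0, "ay": 0, "az": 0, "dx": 0, "dy": 0, "dz": 0, "hand": 0.4}, {"ax": 0, "ay": 0, "az": 0, "dx": 0, "dy": 0, "dz": 0, "hand": 0.2}, {"ax": 0, "ay": 0, "az": 0, "dx": 0, "dy": 0, "dz": 0, "hand": 0}, {"ax": 0, "ay": 0, "az": 0, "dx": 0, "dy": 0, "dz": 0, "hand": 0}]'

```text
clock: 12.95
eef_pos: [557.0, 34.3, 11.3]
tool_rot: [-3.141, 0.001, 0.175]
force: [0.2, -1.1, 0.3]
width: 85.2
gripper_force: 0.0
```

send_rows --series '[{"ax": 0, "ay": 0, "az": 0, "dx": 0, "dy": 0, "dz": -3, "hand": 0}, {"ax": 0, "ay": 0, "az": 0, "dx": 0, "dy": 0, "dz": -7, "hand": 0}, {"ax": 0, "ay": 0, "az": 0, "dx": 0, "dy": 0, "dz": -11, "hand": 0}, {"ax": 0, "ay": 0, "az": 0, "dx": -5, "dy": 4, "dz": -12, "hand": 0}, {"ax": 0, "ay": 0, "az": 0, "dx": -10, "dy": 20, "dz": -12, "hand": 0}, {"ax": 0, "ay": 0, "az": 0, "dx": -10, "dy": 20, "dz": -12, "hand": 0}, {"ax": 0, "ay": 0, "az": 0, "dx": -10, "dy": 20, "dz": -12, "hand": 0}, {"ax": 0, "ay": 0, "az": 0, "dx": -10, "dy": 20, "dz": -12, "hand": 0}]'

```text
clock: 13.75
eef_pos: [492.2, -185.0, 131.8]
tool_rot: [3.14, 0.0, 0.17]
force: [-0.7, 0.4, 0.5]
width: 85.6
gripper_force: 0.0
```

```bash
cat > meas.py <<'E'
from h import *
s=get_image("side");d=get_image("top"); print(read_state()['eef_pos'].round(1),read_state()['clock'])
pa=np.array([545.7234,4.272767]);da=np.array([-.17413516,.9847218]);ey=np.array([-da[1],da[0]]); G=np.c_[da,ey]
m=mask_brass(d["pixels"]);n,l,st,c=cv2.connectedComponentsWithStats(m)
for i in range(1,n):
    if st[i,4]>15 and 90<c[i][0]<360 and c[i][1]>100:
        print("top",st[i],c[i].round(1),"z88",ray(d,c[i],88)[0].round(1),((ray(d,c[i],88)[0,:2]-pa)@G).round(1))
h=cv2.cvtColor(s["pixels"],cv2.COLOR_RGB2HSV); M=cv2.inRange(h,(8,90,30),(30,255,255))
n,l,st,c=cv2.connectedComponentsWithStats(M)
for i in range(1,n):
    if st[i,4]>40 and 180<c[i][0]<300 and c[i][1]>180:
        print("side",st[i],c[i].round(1))
E
python3 meas.py; python3 - <<'E'
from h import *
s=get_image("side");d=get_image("top")
a=np.zeros((520,800,3),np.uint8)
x=d["pixels"][120:240,90:220].repeat(3,0).repeat(3,1); y=s["pixels"][180:310,170:300].repeat(3,0).repeat(3,1)
a[:360,:390]=x; a[:390,400:790]=y; cv2.imwrite("pics/w1.png",cv2.convertScaleAbs(a[:,:,::-1],alpha=1.4))
E
```

```text
[ 492.  -186.6  131.8] 13.85
top [143 159  16  16 195] [150.5 166.5] z88 [553.1  31.5  88. ] [ 25.5 -12. ]
top [112 192  11  31 192] [117.5 209.9] z88 [481.5  81.7  88. ] [87.5 49.8]
top [125 208   7  13  71] [127.8 214.2] z88 [474.8  65.   88. ] [72.2 59.2]
side [208 224  14  37 425] [215.1 240.9]
side [224 265  31  27 402] [244.7 277.7]
```

View pics/w1.png

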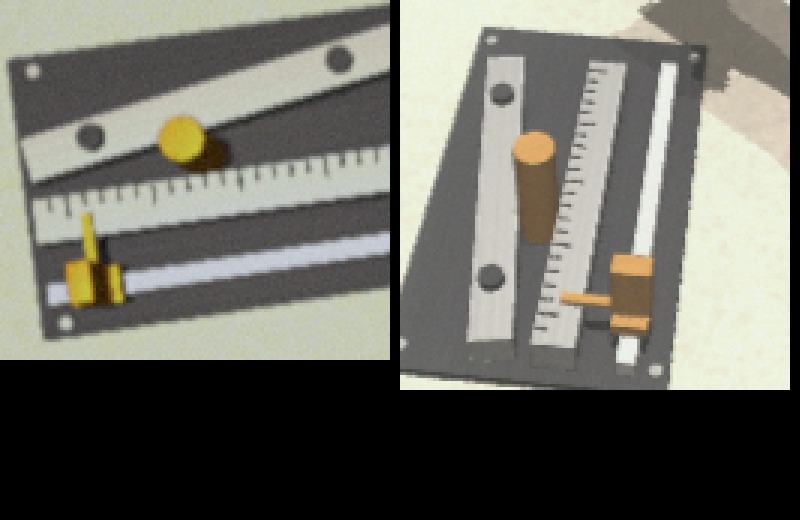

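The picture shows the rod standing upright, touching both jaws (top-view disc at about (150,166)), with pointer and grip at the left (pointer about (119,197), grip top about (117,214)). Now the cursor numbers.

```bash
cat > cur.py <<'E'
from h import *
s=get_image("side");d=get_image("top"); print(read_state()['eef_pos'].round(1),read_state()['clock'])
pa=np.array([545.7234,4.272767]);da=np.array([-.17413516,.9847218]);ey=np.array([-da[1],da[0]]); G=np.c_[da,ey]
W=lambda t,y,z:np.r_[pa+t*da+y*ey,z]
h=cv2.cvtColor(d["pixels"],cv2.COLOR_RGB2HSV); m=mask_brass(d["pixels"])&cv2.inRange(h[:,:,2],90,255)
ys,xs=np.where(m[185:230,100:190]); P=np.c_[xs+100,ys+185]
q=(ray(d,P,36)[:,:2]-pa)@G; k=(q[:,1]>15)&(q[:,1]<34); print("pointer t",q[k,0].mean().round(2),"width",np.ptp(q[k,0]).round(1),"y",q[k,1].min().round(1))
q=(ray(d,P,75)[:,:2]-pa)@G; k=(q[:,1]>35); print("grip top t,y pct",np.percentile(q[k],[2,50,98],axis=0).round(1).tolist())
# rod
ys,xs=np.where(mask_brass(d["pixels"])[100:190,100:250]); P=np.c_[xs+100,ys+100].astype(np.float32)
(c,r)=cv2.minEnclosingCircle(P); q=(ray(d,c,88)[0,:2]-pa)@G; print("rod",c,r,"t,y",q.round(2))
M=cv2.inRange(cv2.cvtColor(s["pixels"],cv2.COLOR_RGB2HSV),(8,90,30),(30,255,255))
for t in(24.5,26.5,28.5): 
    print(t,[proj(s,W(t,-13,z))[0].round(1).tolist() for z in(8,88)])
for v in(226,228,230,240,250,256,258,260,261):
    x=np.where(M[v,200:232])[0]+200; print(v,x.min() if len(x) else 0,x.max() if len(x) else 0)
# pointer/side rows
ys,xs=np.where(M[262:292,220:258]); x=xs+220;y=ys+262;k=x<237; print("side ptr",x[k].mean(),y[k].mean(),((ray(s,(x[k].mean(),y[k].mean()),36)[0,:2]-pa)@G).round(1))
E
python3 cur.py
```

```text
[ 493.9 -178.8  131.3] 14.05
pointer t 93.6 width 6.0 y 16.0
grip top t,y pct [[72.1, 37.2], [89.6, 53.9], [99.1, 66.3]]
rod (150.5, 166.5) 7.905794143676758 t,y [ 25.56 -12.05]
24.5 [[217.7, 255.1], [215.5, 227.7]]
26.5 [[217.5, 256.0], [215.3, 228.5]]
28.5 [[217.3, 256.8], [215.1, 229.3]]
226 209 220
228 208 221
230 208 221
240 210 221
250 210 221
256 211 220
258 212 219
260 214 217
261 0 0
side ptr 230.45454545454547 279.22727272727275 [94.8 23.5]
```

send_rows --series '[{"ax": 0, "ay": 0, "az": 0, "dx": 0.5, "dy": -4, "dz": 0, "hand": 0}, {"ax": 0, "ay": 0, "az": 0, "dx": 1, "dy": -8, "dz": 0, "hand": 0}, {"ax": 0, "ay": 0, "az": 0, "dx": 1.5, "dy": -12, "dz": 0, "hand": 0}, {"ax": 0, "ay": 0, "az": 0, "dx": 2, "dy": -16, "dz": 0, "hand": 0}, {"ax": 0, "ay": 0, "az": 0, "dx": 2.5, "dy": -20, "dz": 0, "hand": 0}, {"ax": 0, "ay": 0, "az": 0, "dx": 3, "dy": -24, "dz": 0, "hand": 0}, {"ax": 0, "ay": 0, "az": 0, "dx": 3.24, "dy": -26.67, "dz": 0, "hand": 0}, {"ax": 0, "ay": 0, "az": 0, "dx": 3.24, "dy": -26.67, "dz": 0, "hand": 0}, {"ax": 0, "ay": 0, "az": 0, "dx": 3.24, "dy": -26.67, "dz": 0, "hand": 0}]'

```text
clock: 14.95
eef_pos: [478.7, 89.6, 131.3]
tool_rot: [-3.141, 0.0, 0.179]
force: [-0.4, -0.7, -0.1]
width: 85.5
gripper_force: 0.0
```

```bash
python3 - <<'E'
from h import *
st=read_state(); print(st['eef_pos'],st['tool_rot'],st['force'])
s=get_image("side"); g=cv2.cvtColor(s["pixels"],cv2.COLOR_RGB2GRAY)
e=st['eef_pos']; o=np.array([-.174,.985,0])*45
print("pred near tip",proj(s,e+o+[-3,0,51]).round(1),"far",proj(s,e-o+[-3,0,51]).round(1))
u,v=proj(s,e+o+[-3,0,51])[0].astype(int)
for y in range(v-9,v+7,3): print(y,u-14,g[y,u-14:u+15])
E
```

```text
[478.66954376  89.60254248 131.3478924 ] [-3.14137387e+00  3.21613558e-04  1.79092612e-01] [-0.36074289 -0.73917637 -0.06634162]
pred near tip [[243.8 249.4]] far [[251.1 204.7]]
240 229 [ 50  42  42  43  45  45  46  45  48  48  51  49  49  49  46  47  42  44
  44  45  61  68 164 185 183 183 184 179 110]
243 229 [157 156 156 157 104  68  50  38  40  39  40  37  39  39  42  39  41  48
  54  68  66 127 175 183 184 183 184 128  83]
246 229 [156 156 158 159 111  77  52  42  38  41  39  40  42  40  41  41  43  68
  72  70  68 164 185 183 184 184 182 115  72]
249 229 [132 116 132 120  99  80  55  42  39  40  40  38  39  40  40  39  45  67
  73  75  81 104 110 112 110 110  96  72  73]
252 229 [ 94  94  95  94  94  96  98  72  60  71  74  74  73  73  74  56  66  69
  65  62 101 112 111 110 109 113  83  74  76]
255 229 [ 95  95  95  95  96  95  80  64  59  70  75  73  77  73  59  52  53  51
  52  61  81  86 104 110 111 102  69  58  71]
```

send_rows --series '[{"ax": 0, "ay": 0, "az": 0, "dx": -0.3, "dy": 0, "dz": 4, "hand": 0}, {"ax": 0, "ay": 0, "az": 0, "dx": -0.3, "dy": 0, "dz": 8, "hand": 0}, {"ax": 0, "ay": 0, "az": 0, "dx": -0.3, "dy": 0, "dz": 10, "hand": 0}, {"ax": 0, "ay": 0, "az": 0, "dx": -0.3, "dy": 0, "dz": 11.5, "hand": 0}, {"ax": 0, "ay": 0, "az": 0, "dx": -0.3, "dy": 0, "dz": 12.5, "hand": 0}, {"ax": 0, "ay": 0, "az": 0, "dx": -0.3, "dy": 0, "dz": 12.5, "hand": 0}]'

```text
clock: 15.6
eef_pos: [475.6, 86.1, 5.5]
tool_rot: [3.141, 0.002, 0.173]
force: [-0.0, 0.1, 0.3]
width: 85.5
gripper_force: 0.0
```

send_rows --series '[{"ax": 0, "ay": 0, "az": 0, "dx": 0, "dy": 0, "dz": 0, "hand": 0.4}, {"ax": 0, "ay": 0, "az": 0, "dx": 0, "dy": 0, "dz": 0, "hand": 0.6}, {"ax": 0, "ay": 0, "az": 0, "dx": 0, "dy": 0, "dz": 0, "hand": 0.7}, {"ax": 0, "ay": 0, "az": 0, "dx": 0, "dy": 0, "dz": 0, "hand": 0.8}, {"ax": 0, "ay": 0, "az": 0, "dx": 0, "dy": 0, "dz": 0, "hand": 1}, {"ax": 0, "ay": 0, "az": 0, "dx": 0, "dy": 0, "dz": 0, "hand": 1}, {"ax": 0, "ay": 0, "az": 0, "dx": 0, "dy": 0, "dz": 0, "hand": 1}]'

```text
clock: 16.3
eef_pos: [476.5, 87.5, 6.9]
tool_rot: [-3.141, -0.001, 0.175]
force: [-0.8, 0.4, 6.2]
width: 12.7
gripper_force: 59.4
```

Cursor gripped. Both grasps are centred along the slot, so the readings give about 67 mm to go.

send_rows --series '[{"ax": 0, "ay": 0, "az": 0, "dx": 0, "dy": 0.7, "dz": -0.05, "hand": 1}, {"ax": 0, "ay": 0, "az": 0, "dx": 0, "dy": 1.5, "dz": -0.05, "hand": 1}, {"ax": 0, "ay": 0, "az": 0, "dx": 0, "dy": 2.4, "dz": -0.05, "hand": 1}, {"ax": 0, "ay": 0, "az": 0, "dx": 0, "dy": 3.3, "dz": -0.05, "hand": 1}, {"ax": 0, "ay": 0, "az": 0, "dx": 0, "dy": 4.2, "dz": -0.05, "hand": 1}, {"ax": 0, "ay": 0, "az": 0, "dx": 0, "dy": 5.1, "dz": -0.05, "hand": 1}, {"ax": 0, "ay": 0, "az": 0, "dx": 0, "dy": 5.9, "dz": -0.05, "hand": 1}, {"ax": 0, "ay": 0, "az": 0, "dx": 0, "dy": 6.5, "dz": -0.05, "hand": 1}, {"ax": 0, "ay": 0, "az": 0, "dx": 0, "dy": 6.7, "dz": -0.05, "hand": 1}, {"ax": 0, "ay": 0, "az": 0, "dx": 0, "dy": 6.7, "dz": -0.05, "hand": 1}]'

```text
clock: 17.3
eef_pos: [488.2, 20.3, 7.0]
tool_rot: [3.141, -0.0, 0.174]
force: [0.5, -1.6, 1.1]
width: 13.3
gripper_force: 59.3
```

```bash
python3 - <<'E'
from h import *
import time
pa=np.array([545.7234,4.272767]);da=np.array([-.17413516,.9847218])
for _ in range(3):
    st=read_state(); print(st['eef_pos'].round(1),(st['eef_pos'][:2]-pa)@da,st['force'].round(1),st['clock']); get_image("top")
E
```

```text
[488.2  20.3   7. ] 25.745009695291387 [ 0.5 -1.6  1.1] 17.3
[488.2  20.4   7. ] 25.915052540752598 [ 0.7 -1.7  2.2] 17.35
[488.2  20.6   7. ] 26.133523252237264 [ 1.3 -0.7  2.1] 17.4
```

send_rows --series '[{"ax": 0, "ay": 0, "az": 0, "dx": 0, "dy": 0, "dz": 0, "hand": 0.5}, {"ax": 0, "ay": 0, "az": 0, "dx": 0, "dy": 0, "dz": 0, "hand": 0.3}, {"ax": 0, "ay": 0, "az": 0, "dx": 0, "dy": 0, "dz": 0, "hand": 0}, {"ax": 0, "ay": 0, "az": 0, "dx": 0, "dy": 0, "dz": 0, "hand": 0}, {"ax": 0, "ay": 0, "az": 0, "dx": 0, "dy": 0, "dz": -4, "hand": 0}, {"ax": 0, "ay": 0, "az": 0, "dx": 0, "dy": 0, "dz": -8, "hand": 0}, {"ax": 0, "ay": 0, "az": 0, "dx": 0, "dy": 0, "dz": -12, "hand": 0}, {"ax": 0, "ay": 0, "az": 0, "dx": -2, "dy": 8, "dz": -12, "hand": 0}, {"ax": 0, "ay": 0, "az": 0, "dx": -3, "dy": 20, "dz": -12, "hand": 0}, {"ax": 0, "ay": 0, "az": 0, "dx": -3, "dy": 20, "dz": -12, "hand": 0}]'

```text
clock: 18.45
eef_pos: [490.2, -129.3, 127.5]
tool_rot: [3.141, -0.001, 0.177]
force: [1.1, 0.1, -0.1]
width: 85.3
gripper_force: 0.0
```

send_rows --series '[{"ax": 0, "ay": 0, "az": 0, "dx": 0, "dy": 0, "dz": 0, "hand": 0}, {"ax": 0, "ay": 0, "az": 0, "dx": 0, "dy": 0, "dz": 0, "hand": 0}]'

```text
clock: 18.65
eef_pos: [489.6, -129.9, 126.8]
tool_rot: [-3.142, 0.0, 0.171]
force: [0.3, 0.5, -0.3]
width: 85.6
gripper_force: 0.0
```

```bash
cat > fin.py <<'E'
from h import *
pa=np.array([545.7234,4.272767]);da=np.array([-.17413516,.9847218]);ey=np.array([-da[1],da[0]]); G=np.c_[da,ey]
st=read_state();print(st['eef_pos'].round(1),st['clock'],st['force'].round(1))
for n in("top","side"):
    c=get_image(n); im=c["pixels"]
    m=mask_brass(im) if n=="top" else cv2.inRange(cv2.cvtColor(im,cv2.COLOR_RGB2HSV),(8,90,30),(30,255,255))
    ys,xs=np.where(m); P=np.c_[xs,ys]
    q=(ray(c,P,36)[:,:2]-pa)@G
    k=(q[:,1]>15)&(q[:,1]<32)&(q[:,0]>-80)&(q[:,0]<110); print(n,"ptr t",q[k,0].mean().round(2),np.ptp(q[k],axis=0).round(1),k.sum())
    if n=="top":
        k=(xs>100)&(xs<250)&(ys>100)&(ys<180); cc,r=cv2.minEnclosingCircle(P[k].astype(np.float32)); print("rod t,y",((ray(c,cc,88)[0,:2]-pa)@G).round(2),r)
    else:
        k=(xs>200)&(xs<230)&(ys>210)&(ys<265); print("rod side rows",ys[k].min(),ys[k].max(),P[k].mean(0))
        for t in(25,26,27): print(t,[proj(c,np.r_[pa+t*da-13*ey+dd,z])[0].round(1).tolist() for z,dd in((8,np.array([-.255,.967])*13),(88,-np.array([-.255,.967])*13))])
E
python3 fin.py
```

```text
[ 489.6 -129.9  126.8] 18.65 [ 0.3  0.5 -0.3]
top ptr t 25.37 [ 6.8 15.7] 29
rod t,y [ 25.56 -12.05] 7.905794143676758
side ptr t 26.07 [ 7.7 15.9] 30
rod side rows 224 260 [215.11655012 240.94638695]
25 [[217.0, 260.8], [216.1, 222.5]]
26 [[216.9, 261.3], [216.0, 222.9]]
27 [[216.8, 261.7], [215.9, 223.3]]
```

Pointer and rod agree within about 0.5 mm in both views (top: pointer 25.4, rod 25.6; side: 26.1 and 26.0).

```bash
python3 -c "
from cell import *
print(finish_job())"
```

```text
the job is handed in; nothing more can be done
None
```

The rod stands upright, wedged between both jaws under about 19 N along the slot; the cursor pointer is in line with its middle to about 0.5 mm, I kept clear of the jar, and the job is handed in at about 19 s.

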